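# Shut and latch the calibrator's hatch

### The job

The pressure calibrator's hatch stands open. Swing the hatch down onto its rubber seal, then press it down through its wing knob until it meets the buffers and turn the knob clockwise to its stop, so that the hidden tongue catches behind the frame edge and the hatch stays down when you let go. Press gently, with no more than about 20 N, never force a tongue that jams, and leave everything else where it is.

Things in the scene. Friction and masses are not known exactly. Their poses are not given: they have to be found in the camera images.
- case: Pressure calibrator, aluminium box 280 x 340 x 125 mm (x, y, z), fixed to the table. Origin: centre of its underside, at table height; its -x side faces the robot. A dial gauge on a column stands on its top at x +75, y -120 mm, up to 298 mm high. The hatch is in its +y half: hinge line along y at x +75, z 127 mm (far side), free edge towards the robot, centre line at y +60 mm.
- frame: Steel top plate of the case around the hatch opening, top at z 125 mm (same origin and axes as the case). It carries the seal, two rubber buffers and the catch edge, which may bear 25 N in all. Buffers and catch edge are set together, differently from case to case: the buffers' tops lie anywhere from 9 to 20 mm below the seal's free top: to be felt, not measured.
- seal_top (a point): Middle of the top of the free black rubber seal strip, 165 mm from the hinge line, under the hatch's free edge; strip 110 mm along y, 8 mm wide. Sprung: 2 N at first touch, then 0.25 N per mm. On each side of it, 68 mm off along y, a firm buffer 12 mm wide, lower; the two together give 16 N per mm.
- catch_inner (a point): Case top plate right over the inner side of the hidden steel catch edge, which is 26 mm from the knob's axis towards the robot, 20 mm high. When the hatch just touches the buffers the tongue's top is 1.2 mm under the catch edge and can swing behind it; with the hatch higher the tongue strikes the side of the edge and jams.
- hatch (a joint): Angle of the hatch (rad): 0 = flat, underside 127 mm above the table; grows as the free edge rises. Aluminium plate 180 mm from hinge line to free edge, 180 mm wide, 4 mm thick, counterbalanced with light friction: stays where left. Starts at 0.35 to 0.8; lying free on the seal it reads about 0.13, held down by the tongue 0.015 to 0.085.
- wing_knob (a joint): Angle of the wing knob (rad), grows clockwise seen from above the hatch, 0 to a stop at 1.62. At 0 the tongue lies parallel to the hinge line towards the case's -y, clear of the frame, and still is at the starting angles, 0 to 0.3; at 1.57 it points to the free edge. Fully behind the catch edge from 1.2 on. Friction about 0.06 N m.
- hatch_edge (a point): Middle of the hatch's free edge, on its upper face. Axes turn with the hatch: x towards the hinge, y along the hinge line, z out of the upper face.
- hatch_hinge (a point): Middle of the hinge line, level with the hatch's underside; axes as hatch_edge.
- wing_top (a point): Centre of the top of the black wing knob, on its turning axis, 130 mm from the hinge line, 40 mm above the hatch's upper face. Axes turn with the knob: z along the turning axis, y along the wing. The wing is a plate 12 mm thick (local x), 42 mm long (26 mm towards -y, the way the tongue points, 16 mm towards +y), 28 mm high.
- flange_top (a point): Foot of the wing on the turning axis, 28 mm below wing_top: top of the round flange, 48 mm in diameter, on which fingertips can rest to press the hatch down. Turns with the knob. Under the hatch the knob carries the steel tongue: 42 mm reach from the axis, 14 mm wide, 5 mm thick, its top 24 mm below the hatch's underside.
- adaptor_a: Brass hexagon adaptor, 26 mm wide, 36 mm high, standing on the case's top at its right (-y) side; a bystander. Origin: centre of its underside.
- adaptor_b: Round steel adaptor, 26 mm wide, 34 mm high, standing on the case's top right (-y) of the hatch; a bystander. Origin: centre of its underside.
- spare_gauge: Dial gauge lying on its back, 70 mm wide, 28 mm high, with a brass stem; a bystander. Origin: centre of its underside.
- spanner: Steel spanner lying on the mat; a bystander. Origin: centre of its underside.
- driver: Black-handled screwdriver lying on the mat; a bystander. Origin: centre of its underside.
- oil_jar: Amber jar, 64 mm wide, 100 mm high; a bystander. Origin: centre of its underside.
- parts_tray: Grey divided tray, 160 x 110 x 35 mm; a bystander. Origin: centre of its underside.

How it is judged:
By the outcome, as a careful person would: the job done as asked, in the order asked, and still so for the second after the job is handed in, with the robot touching nothing.
It also fails if it takes over 61 s, if anything falls off the work surface, if the arm or the gripper's body presses on something with over 40 N, if the wrist force passes 120 N, or if a joint passes its speed limit or range.

### The arm

A 6-joint arm with a two-finger parallel gripper is mounted at the origin on the work surface. World frame = base frame: x ahead of the robot, y to its left, z up, the work surface at z = 0. Lengths are in mm, angles in rad, forces in N, time in s.
With the tool pointing down it reaches from about 350 to 875 mm from the base axis. Payload 4.2 kg.
Tool frame: the origin (TCP) lies at the very end of the fingers, on their centre line; the grasp point (between the pads) lies arm.hold_point_z behind it (arm.hold_point_z is the distance from the TCP to the grasp point, in mm); z points along the fingers, y is the direction in which the jaws open and shut (so a half turn about z gives the same grasp; the last joint's range is limited). The gripper opens to 85 mm and grips with 20 to 120 N. Pads are 22 mm wide; open, the fingers measure 114 mm over their backs; the gripper's body (76 mm by 85 mm) begins 54 mm behind the grasp point. The pads swing forward as they close: fully open they stand 13 mm farther back than shut.
Start: joints at [1.513, 0.385, 0.008, 0, -1.194, -0.259], TCP at [194.672, 593.887, 231.312] pointing down, gripper open.
Joint ranges: [-3.14, 3.14], [-1.21, 2.06], [-1.07, 1.41], [-3.16, 2.05], [-2.99, -0.16], [-3.1, 3.1]. Speed limits (rad/s): [2.79, 2.79, 3.14, 3.14, 3.14, 3.14].

### API

Orientations are given as a unit quaternion [x, y, z, w].
In Python, from bench import arm gives the robot as it stands.
- The arm moves only by the tool step_arm, never from a script. Its argument "series" is a list of rows, each a list of 6 numbers: the shift along the world's x, y, z scaled (see below), then the turn, a rotation vector about the world's x, y, z scaled (see below). A call has 1 to 12 rows; each row is the pose to reach, as a shift and turn from the pose commanded when the call began; what a row does not reach only later rows make up. The controller multiplies each number of a shift by 400 mm and each number of a turn by pi/2 rad. A row lasts 1/12 s, in which the tool goes at most 41.7 mm and 7.16 degrees, less where a joint would pass 70% of its speed; a pose out of reach is approached as far as the arm can. A call with a number of a shift or a turn outside -1 to 1 is refused whole. A call with a gripper value outside its range is refused whole. "jaw" is the opening, from -1 (shut) to 1 (fully open), set as the call begins (left out, the last holds). The fingers move at their own pace and stop on an object; the grip force is fixed at half the most. Time passes only in rows, so rows that repeat a pose let the fingers close. It gives the time, the measured TCP pose, the force and the opening at its end, in the units of the state.
- arm.read_state(): the state, without advancing time (a new reading comes with each control period).
- arm.get_image(name): name is "scene" or "top" or "wrist"; returns a dict with "image" (400x640x3 uint8, red, green, blue), "camera_matrix" (3x3 intrinsics, pixels), "world_from_camera" (4x4, takes a point from camera to world coordinates). Camera axes: x right, y up, looking along -z (the intrinsics and any distortion apply to the point x, -y, -z); pixel columns grow to the right and rows downward; lengths in mm; the calibration is good to about 2 mm. A picture is of the moment at which its call begins. There is no depth.
- arm.job_done(): hands the job in, once; it reports no verdict.
The state is a dict: "clock": time; "joints": joint angles; "joint_vel": joint speeds; "joint_efforts": joint torques, N m; "position": TCP position; "ee_rot": TCP orientation; "contact_force": force on the tool from outside, world axes, zero at the start; "wrist_torque": the same for the moment, N m; "gripper_width": finger opening in mm.
Only numpy, scipy, OpenCV 4.12 (cv2) and the standard library are available. Lean on these libraries where they do the work, as an engineer would, in place of code of your own. Each camera call takes 0.05 s, during which the arm holds its last target.

## Working session

There is one attempt and no reset: what is moved stays moved. The work goes in short steps, Python scripts to look and compute and a tool call to move; the robot and the scene stay as the last step left them, time stands still between calls to the robot, and variables do not carry over. Pictures are saved under pics/ and viewed, and the job is handed in when it is done.

Besides the shell and the picture viewer there is one more tool, called after ">>>" by a JSON object that holds its "fn" and its "kwargs", one argument or row to a line. step_arm: Moves the arm, as the interface text tells. Shifts and turns lie within -1 to 1; 1 stands for 400 mm of shift or pi/2 rad of turn. Its arguments: {"type":"object","properties":{"series":{"type":"array","items":{"type":"array","items":{"type":"number","minimum":-1,"maximum":1}}},"jaw":{"type":"number"}},"required":["series"]}

```bash
ls; mkdir -p pics; python3 - <<'E'
from bench import arm
import cv2,numpy as np,json
print(arm.read_state()); print(arm.hold_point_z)
for n in ["scene","top","wrist"]:
    d=arm.get_image(n); cv2.imwrite(f"pics/{n}0.png",d["image"][:,:,::-1])
    np.savez(f"pics/{n}0.npz",K=d["camera_matrix"],T=d["world_from_camera"])
    print(n,d["camera_matrix"].tolist(),np.round(d["world_from_camera"],3).tolist(),[k for k in d])
E
```

```text
pics
{'clock': 0.0, 'joints': array([ 1.51262480e+00,  3.85566305e-01,  6.62731454e-03, -5.29091990e-04,
       -1.19400137e+00, -2.58616024e-01]), 'joint_vel': array([ 9.73525225e-05,  1.46218961e-03,  2.11669103e-04, -2.97638591e-04,
        3.57997796e-04,  1.92249547e-04]), 'joint_efforts': array([-4.32508605e-04, -3.92290878e+01,  1.88393319e+01,  4.18597028e+00,
       -4.69268969e-03,  3.95184131e-06]), 'position': array([194.47930182, 593.3536612 , 230.21181934]), 'ee_rot': array([ 9.87465914e-01, -1.57828578e-01, -1.37389163e-04,  1.09123986e-03]), 'contact_force': array([ 0.80572162, -0.21391612, -1.09532062]), 'wrist_torque': array([-0.07196187, -0.00390188,  0.00720472]), 'gripper_width': 85.55769363016009}
18.700000000000003
scene [[363.5883246589232, 0.0, 326.42811192535555], [0.0, 363.5883246589232, 199.38231947446295], [0.0, 0.0, 1.0]] [[0.882, -0.334, 0.332, 869.867], [0.47, 0.654, -0.593, -645.447], [-0.019, 0.679, 0.734, 895.848], [0.0, 0.0, 0.0, 1.0]] ['image', 'camera_matrix', 'world_from_camera']
top [[425.50890456823015, 0.0, 318.82719132508316], [0.0, 425.50890456823015, 199.6151650716016], [0.0, 0.0, 1.0]] [[0.0, 0.996, -0.088, 415.585], [-1.0, 0.001, 0.009, -26.66], [0.009, 0.088, 0.996, 1477.221], [0.0, 0.0, 0.0, 1.0]] ['image', 'camera_matrix', 'world_from_camera']
wrist [[304.6368428699093, 0.0, 317.4967195491777], [0.0, 304.6368428699093, 201.9145162107903], [0.0, 0.0, 1.0]] [[-0.312, 0.911, 0.271, 263.8], [-0.95, -0.3, -0.087, 570.646], [0.002, -0.285, 0.959, 371.86], [0.0, 0.0, 0.0, 1.0]] ['image', 'camera_matrix', 'world_from_camera']
```

View pics/scene0.png

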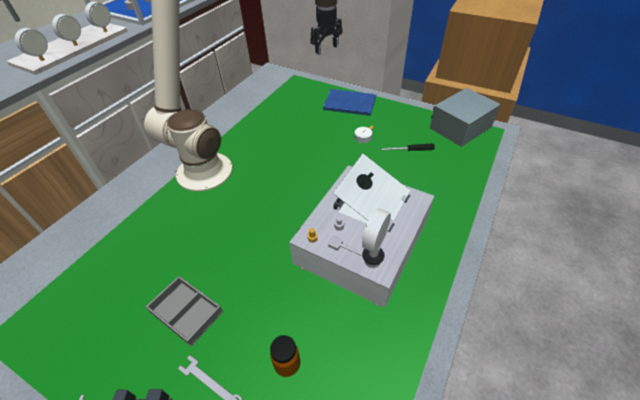

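View pics/top0.png

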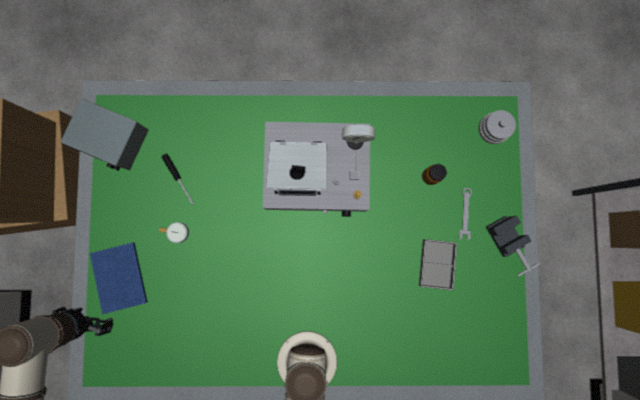

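View pics/wrist0.png

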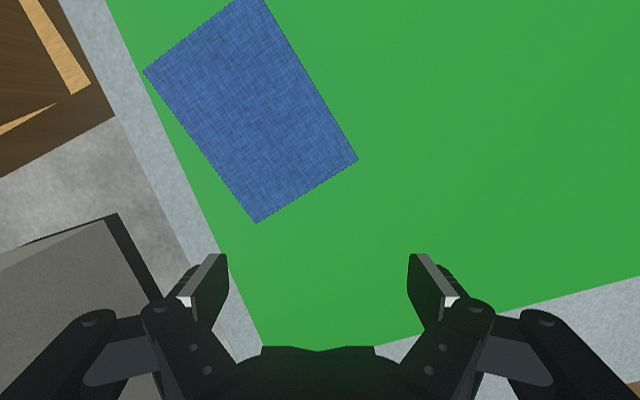

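```bash
cat > h.py <<'E'
import numpy as np,cv2
def load(n):
    d=np.load(f"pics/{n}.npz"); return d["K"],d["T"]
def proj(n,P):
    K,T=load(n); P=np.atleast_2d(P); c=(P-T[:3,3])@T[:3,:3]
    c=c*[1,-1,-1]; u=c@K.T; return u[:,:2]/u[:,2:]
def ray(n,uv):
    K,T=load(n); v=np.linalg.inv(K)@[uv[0],uv[1],1]; v=v*[1,-1,-1]; v=T[:3,:3]@v
    return T[:3,3],v/np.linalg.norm(v)
def atz(n,uv,z):
    o,v=ray(n,uv); return o+v*(z-o[2])/v[2]
E
python3 - <<'E'
from h import *
a=cv2.imread("pics/scene0.png")[140:310,280:450]; cv2.imwrite("pics/sc0z.png",cv2.resize(a,None,fx=3.5,fy=3.5,interpolation=2))
a=cv2.imread("pics/top0.png")[110:220,250:390]; cv2.imwrite("pics/top0z.png",cv2.resize(a,None,fx=5,fy=5,interpolation=2))
print(proj("top0",[[194,593,231],[0,0,0]]),proj("scene0",[[194,593,231],[0,0,0]]))
E
```

```text
[[ 97.93718456 314.90055412]
 [306.7954484  360.87515456]] [[326.09748604  52.64590928]
 [204.07884301 170.91071622]]
```

View pics/sc0z.png

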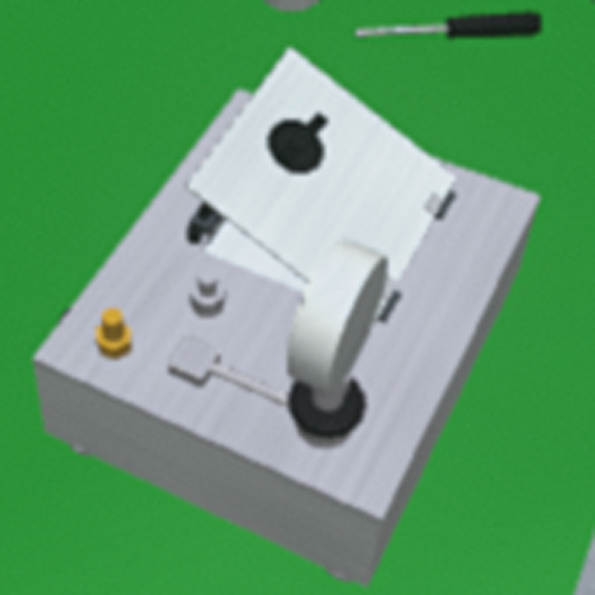

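View pics/top0z.png

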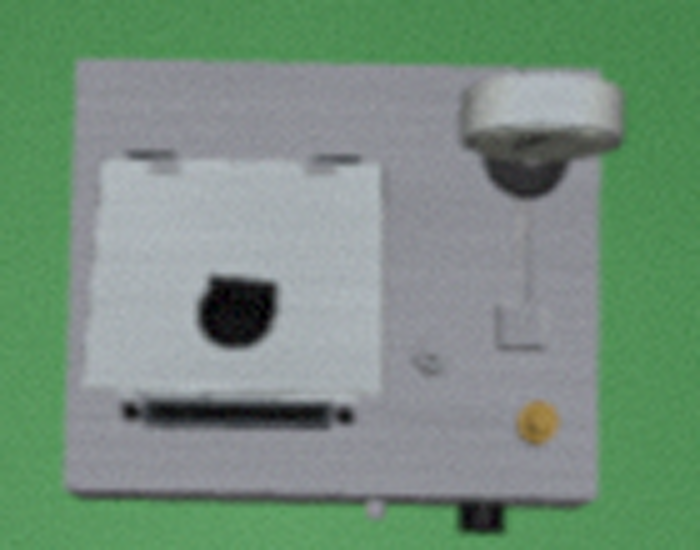

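```bash
cat >> h.py <<'E'
def Rz(t): return np.array([[np.cos(t),-np.sin(t),0],[np.sin(t),np.cos(t),0],[0,0,1]])
def case2w(p,P): return np.atleast_2d(P)@Rz(p[2]).T+[p[0],p[1],0]
def hat(a,r,y,h): return [75-r*np.cos(a)+h*np.sin(a),60+y,127+r*np.sin(a)+h*np.cos(a)]
E
cat > fit.py <<'E'
from h import *
from scipy.optimize import least_squares
def top(u,v): return ((u+.5)/5-.5+250,(v+.5)/5-.5+110)
def sc(u,v): return ((u+.5)/3.5-.5+280,(v+.5)/3.5-.5+140)
C=[[140,170,125],[140,-170,125],[-140,-170,125],[-140,170,125]]
obsT=[top(77,60),top(600,70),top(597,495),top(68,487)]
obsS=[sc(540,195),sc(382,517),sc(35,358),sc(240,90)]
def model(q):
    a=q[3]
    HT=[hat(a,180,90,4),hat(a,180,-90,4),hat(a,130,0,12)]
    HS=[hat(a,180,90,4),hat(a,180,-90,4),hat(a,130,0,12),hat(a,0,90,4)]
    seal=[[-90,115,132],[-90,5,132]]
    return np.vstack([proj("top0",case2w(q,C+HT+seal))-(obsT+[top(83,387),top(378,393),top(237,312),top(147,412),top(330,415)])+[q[4],q[5]],
      proj("scene0",case2w(q,C+HS))-(obsS+[sc(292,47),sc(190,187),sc(297,147),sc(455,183)])+[q[6],q[7]]])
def f(q): return np.r_[model(q).ravel(),q[4:]/1.0]
r=least_squares(f,[640,20,0,.6,0,0,0,0],loss="soft_l1")
print(np.round(r.x,4)); print(np.round(model(r.x),2).tolist())
E
python3 fit.py
```

```text
[ 6.477107e+02 -3.172530e+01 -1.720000e-02  4.645000e-01  1.071000e-01
  2.583000e-01  2.282000e-01  7.369000e-01]
[[-0.08, -0.44], [0.16, -0.37], [0.14, 0.72], [-0.81, 0.38], [-0.12, -0.15], [1.03, -0.23], [-0.25, 0.21], [0.91, -0.16], [-1.06, -0.12], [0.24, 0.07], [0.33, 0.57], [-0.36, 0.22], [-0.3, -0.08], [-0.36, 0.05], [-0.62, -0.6], [-0.13, -0.19], [1.65, -0.82]]
```

>>> {"fn": "step_arm", "kwargs": {
  "series": [
    [0.5,-0.7,0.4,0,0,-0.45],
    [0.5,-0.7,0.4,0,0,-0.45],
    [0.5,-0.7,0.4,0,0,-0.45],
    [0.5,-0.7,0.4,0,0,-0.45],
    [0.5,-0.7,0.4,0,0,-0.45],
    [0.5,-0.7,0.4,0,0,-0.45],
    [0.5,-0.7,0.4,0,0,-0.45],
    [0.5,-0.7,0.4,0,0,-0.45],
    [0.5,-0.7,0.4,0,0,-0.45],
    [0.5,-0.7,0.4,0,0,-0.45]
  ]
}}

```text
clock: 0.98
position: [397.6, 310.4, 395.5]
ee_rot: [0.871, -0.492, 0.001, -0.003]
contact_force: [-0.3, 2.1, 0.5]
gripper_width: 85.7
```

>>> {"fn": "step_arm", "kwargs": {
  "series": [
    [0.45,-0.7,0.1,0,0,-0.44],
    [0.45,-0.7,0.1,0,0,-0.44],
    [0.45,-0.7,0.1,0,0,-0.44],
    [0.45,-0.7,0.1,0,0,-0.44],
    [0.45,-0.7,0.1,0,0,-0.44],
    [0.45,-0.7,0.1,0,0,-0.44],
    [0.45,-0.7,0.1,0,0,-0.44],
    [0.45,-0.7,0.1,0,0,-0.44],
    [0.45,-0.7,0.1,0,0,-0.44],
    [0.45,-0.7,0.1,0,0,-0.44],
    [0.45,-0.7,0.1,0,0,-0.44]
  ]
}}

```text
clock: 1.9
position: [574.5, 33.9, 430.5]
ee_rot: [-0.654, 0.756, 0.001, -0.001]
contact_force: [0.3, 0.9, 0.4]
gripper_width: 85.5
```

```bash
cat > snap.py <<'E'
import sys
from bench import arm
from h import *
def snap(n,tag):
    d=arm.get_image(n); cv2.imwrite(f"pics/{n}{tag}.png",d["image"][:,:,::-1]); np.savez(f"pics/{n}{tag}.npz",K=d["camera_matrix"],T=d["world_from_camera"])
for n in sys.argv[2:]: snap(n,sys.argv[1])
s=arm.read_state()
for k in ["clock","joints","position","ee_rot","contact_force","wrist_torque","gripper_width"]: print(k,np.round(s[k],3))
E
python3 snap.py 1 wrist
```

```text
clock 1.95
joints [ 0.341  0.235  0.279 -0.    -1.616 -0.485]
position [574.248  34.557 430.865]
ee_rot [-0.655  0.756  0.    -0.   ]
contact_force [ 0.512  0.478 -0.557]
wrist_torque [ 0.034  0.    -0.013]
gripper_width 85.258
```

View pics/wrist1.png

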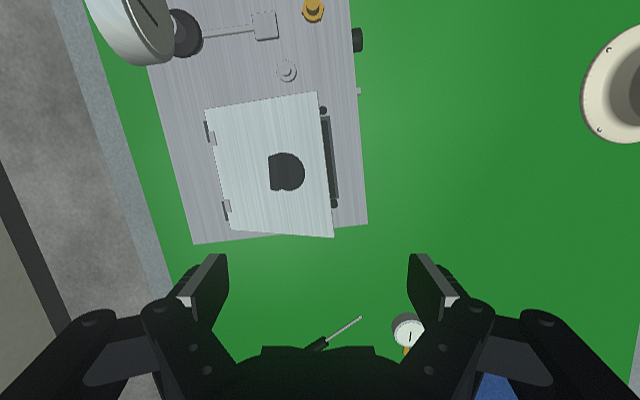

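```bash
python3 - <<'E'
from h import *
a=cv2.imread("pics/wrist1.png")[85:245,190:380]; a=cv2.convertScaleAbs(a,alpha=1,beta=0)
b=np.clip(255*(a/255.)**0.5,0,255).astype(np.uint8)
cv2.imwrite("pics/w1z.png",cv2.resize(b,None,fx=3.5,fy=3.5,interpolation=2))
c=cv2.imread("pics/wrist1.png")[140:205,255:320]; c=np.clip(255*(c/255.)**0.4,0,255).astype(np.uint8)
cv2.imwrite("pics/w1zz.png",cv2.resize(c,None,fx=9,fy=9,interpolation=2))
E
```

```text
(no output)
```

View pics/w1z.png

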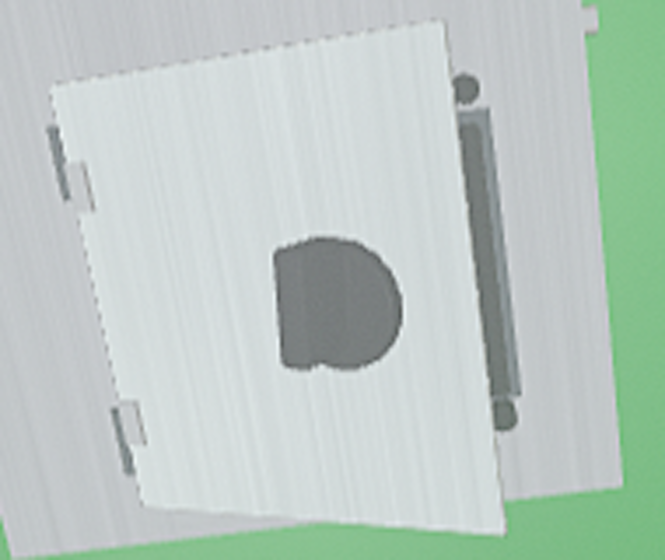

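View pics/w1zz.png

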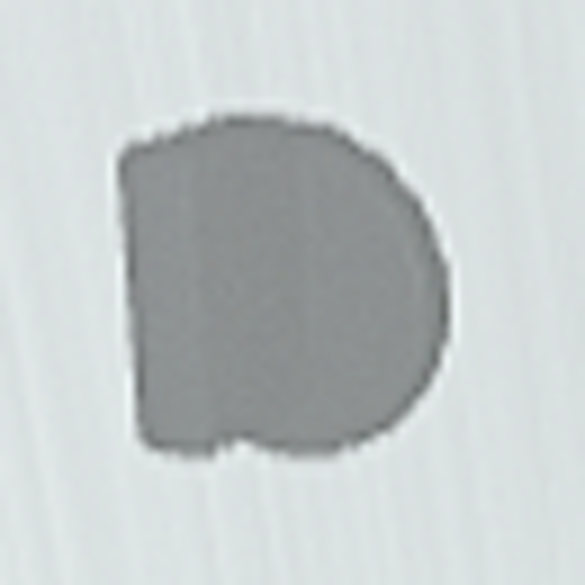

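```bash
cat > fit2.py <<'E'
from fit import *
def w(u,v,s=3.5,o=(190,85)): return ((u+.5)/s-.5+o[0],(v+.5)/s-.5+o[1])
z=lambda u,v: w(u,v,9,(255,140))
obsW=[w(52,87),w(441,20),w(504,534),w(145,505),w(622,487),z(120,150),z(142,440)]
def knob(a,k,x,y,h): # local wing -> case
    X=x*np.cos(k)+y*np.sin(k); Y=-x*np.sin(k)+y*np.cos(k)
    return hat(a,130-X,Y,h)
def mw(q,only=False):
    a,k=q[3],q[8]
    P=[hat(a,0,-90,4),hat(a,180,-90,4),hat(a,180,90,4),hat(a,0,90,4),[-140,170,125],knob(a,k,6,-26,44),knob(a,k,6,16,44)]
    return proj("wrist1",case2w(q,P))-obsW+[q[9],q[10]]
if __name__=="__main__":
    f2=lambda q: np.r_[f(q[:8]),mw(q).ravel()*1.5,q[9:]/1.5]
    r=least_squares(f2,list(r.x)+[.1,0,0],loss="soft_l1"); q=r.x
    print(np.round(q,4)); print(np.round(mw(q),2).tolist()); print(np.round(model(q[:8]),2).tolist())
    g=lambda p: np.r_[mw(np.r_[p[:4],0,0,0,0,p[4:5],0,0]).ravel()]
    r=least_squares(g,list(q[:4])+[.1]); print("wrist only",np.round(r.x,4),np.round(r.fun,2))
    P=lambda a,h:np.round(case2w(q,[knob(a,0,0,0,h)])[0],1)
    for a in (q[3],.13,.05): print(a,"wingtop",P(a,44),"flange",P(a,16),"edge",np.round(case2w(q,[hat(a,180,0,4)])[0],1))
E
python3 fit2.py
```

```text
[ 6.477107e+02 -3.172530e+01 -1.720000e-02  4.645000e-01  1.071000e-01
  2.583000e-01  2.282000e-01  7.369000e-01]
[[-0.08, -0.44], [0.16, -0.37], [0.14, 0.72], [-0.81, 0.38], [-0.12, -0.15], [1.03, -0.23], [-0.25, 0.21], [0.91, -0.16], [-1.06, -0.12], [0.24, 0.07], [0.33, 0.57], [-0.36, 0.22], [-0.3, -0.08], [-0.36, 0.05], [-0.62, -0.6], [-0.13, -0.19], [1.65, -0.82]]
[ 6.476025e+02 -3.105100e+01 -1.840000e-02  4.605000e-01  2.987000e-01
  1.999000e-01  1.958000e-01  8.582000e-01  1.398000e-01  7.004000e-01
 -1.358100e+00]
[[-2.8, -0.15], [1.14, -0.16], [0.99, 0.57], [-2.25, 0.32], [1.04, -0.41], [-0.12, -0.77], [-0.52, 1.9]]
[[-0.04, -0.53], [0.2, -0.34], [0.07, 0.76], [-0.88, 0.29], [-0.16, -0.09], [0.96, -0.11], [-0.29, 0.28], [0.86, -0.23], [-1.12, -0.15], [0.29, 0.09], [0.24, 0.46], [-0.32, 0.06], [-0.19, -0.11], [-0.38, 0.16], [-0.68, -0.56], [-0.17, -0.15], [1.7, -0.82]]
wrist only [ 6.450617e+02 -3.287880e+01 -1.940000e-02  4.741000e-01  1.540000e-01] [-2.07 -0.48  1.46 -0.79  1.17  1.21 -1.75  0.33  1.74 -0.26 -0.01 -1.04
 -0.85  1.8 ]
0.4604599702403712 wingtop [626.8  29.3 224.2] flange [614.4  29.6 199.1] edge [564.2  30.5 210.6]
0.13 wingtop [600.5  29.8 187.5] flange [596.9  29.9 159.7] edge [545.8  30.8 154.3]
0.05 wingtop [596.1  29.9 177.4] flange [594.7  29.9 149.5] edge [544.2  30.9 140. ]
```

>>> {"fn": "step_arm", "kwargs": {
  "series": [
    [0.043,0.103,-0.2,0,0,0],
    [0.043,0.103,-0.2,0,0,0],
    [0.043,0.103,-0.2,0,0,0],
    [0.043,0.103,-0.4,0,0,0],
    [0.043,0.103,-0.4,0,0,0],
    [0.043,0.103,-0.52,0,0,0],
    [0.043,0.103,-0.52,0,0,0],
    [0.043,0.103,-0.52,0,0,0]
  ],
  "jaw": -1
}}

```text
clock: 2.62
position: [590.4, 75.5, 221.7]
ee_rot: [-0.655, 0.755, 0.001, -0.003]
contact_force: [1.0, 0.5, 0.4]
gripper_width: 0.1
```

```bash
python3 snap.py 2 wrist
```

```text
clock 2.667
joints [ 0.399  0.342 -0.075  0.002 -1.154 -0.541]
position [592.381  75.696 224.764]
ee_rot [-0.655  0.755 -0.001  0.   ]
contact_force [0.913 0.201 1.246]
wrist_torque [ 0.013 -0.06  -0.016]
gripper_width 0.33
```

View pics/wrist2.png

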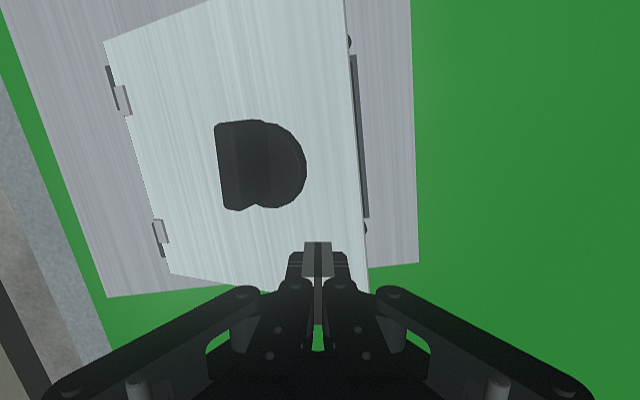

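>>> {"fn": "step_arm", "kwargs": {
  "series": [
    [0,0,-0.03,0,0,0],
    [0,0,-0.055,0,0,0],
    [-0.003,0,-0.07,0,0,0],
    [-0.008,0,-0.085,0,0,0],
    [-0.014,0,-0.1,0,0,0],
    [-0.022,0,-0.12,0,0,0],
    [-0.028,0,-0.135,0,0,0],
    [-0.033,0,-0.15,0,0,0],
    [-0.036,0,-0.16,0,0,0],
    [-0.038,0,-0.17,0,0,0],
    [-0.039,0,-0.175,0,0,0],
    [-0.039,0,-0.175,0,0,0]
  ]
}}

```text
clock: 3.67
position: [575.9, 75.0, 152.7]
ee_rot: [-0.654, 0.756, 0.0, -0.001]
contact_force: [0.9, 0.6, -0.5]
gripper_width: 0.2
```

```bash
python3 snap.py 3 wrist scene
```

```text
clock 3.767
joints [ 0.408  0.378 -0.212  0.    -0.981 -0.552]
position [576.359  75.085 153.298]
ee_rot [-0.654  0.756 -0.    -0.   ]
contact_force [-0.288  0.394  0.134]
wrist_torque [ 0.05  -0.036  0.042]
gripper_width -0.04
```

View pics/wrist3.png

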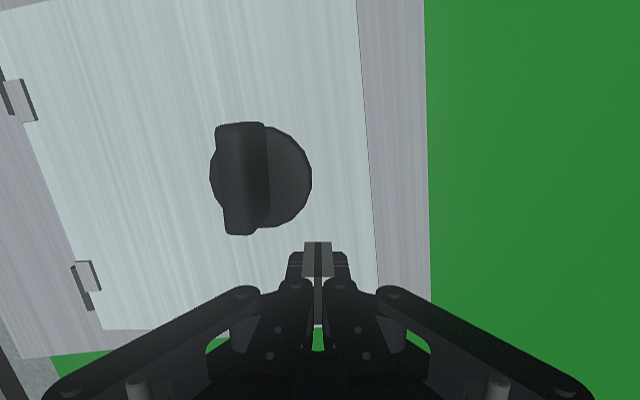

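View pics/scene3.png

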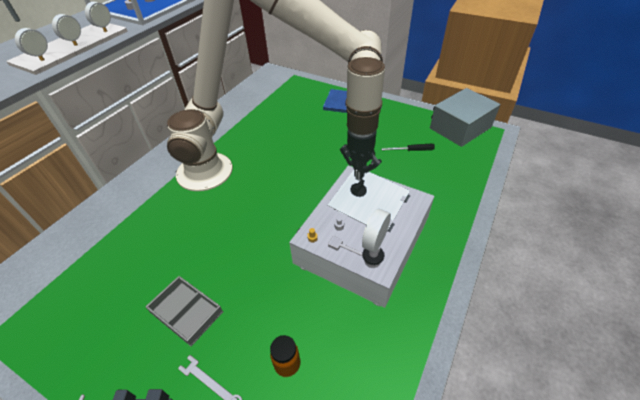

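>>> {"fn": "step_arm", "kwargs": {
  "series": [
    [0,0,-0.003,0,0,0],
    [0,0,-0.006,0,0,0],
    [0,0,-0.009,0,0,0],
    [0,0,-0.01,0,0,0],
    [0,0,-0.01,0,0,0]
  ]
}}

```text
clock: 4.18
position: [576.3, 75.1, 149.6]
ee_rot: [-0.654, 0.756, -0.0, 0.0]
contact_force: [-0.8, 0.3, 2.7]
gripper_width: -0.0
```

```bash
python3 snap.py 4 wrist; python3 - <<'E'
from bench import arm
import numpy as np
for i in range(4): arm.get_image("wrist"); s=arm.read_state(); print(np.round(s["contact_force"],2),np.round(s["wrist_torque"],3),np.round(s["position"],2))
E
```

```text
clock 4.233
joints [ 0.408  0.381 -0.217  0.    -0.972 -0.552]
position [576.29   75.129 149.569]
ee_rot [-0.654  0.756 -0.     0.   ]
contact_force [-1.002  0.749  3.27 ]
wrist_torque [ 0.11   0.366 -0.036]
gripper_width 0.257
[-0.18 -0.27  2.8 ] [0.124 0.371 0.028] [576.32  75.14 149.58]
[-0.86  1.55  2.56] [ 0.137  0.388 -0.03 ] [576.32  75.14 149.57]
[-0.95  0.51  2.94] [ 0.186  0.437 -0.007] [576.3   75.13 149.55]
[-1.3   1.21  1.9 ] [0.119 0.423 0.024] [576.31  75.14 149.48]
```

```bash
python3 - <<'E'
from h import *
a=cv2.imread("pics/wrist4.png")
print(proj("wrist4",[[576.3,75.1,149.5]]))
c=a[100:260,190:350]; c=np.clip(255*(c/255.)**0.45,0,255).astype(np.uint8)
cv2.imwrite("pics/w4z.png",cv2.resize(c,None,fx=3.7,fy=3.7,interpolation=2))
E
```

```text
[[318.18837303 259.34882364]]
```

View pics/w4z.png

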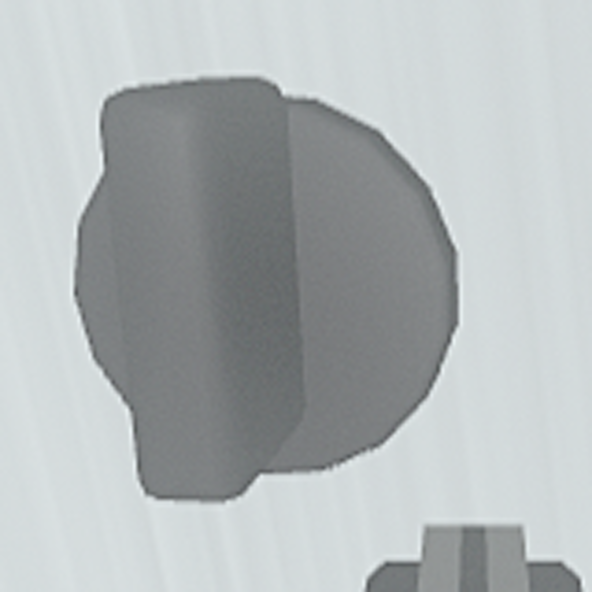

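```bash
cat > fit4.py <<'E'
from h import *
from scipy.optimize import least_squares
def w(u,v): return ((u+.5)/3.7-.5+190,(v+.5)/3.7-.5+100)
print(proj("wrist4",[[576.3,75.1-11,149.5]]),w(474,525))
yaw=-.0184
def pt(q,x,y,h,a=.125):
    k=q[2]; X=x*np.cos(k)+y*np.sin(k); Y=-x*np.sin(k)+y*np.cos(k)
    l=np.array([X*np.cos(a)+h*np.sin(a),Y,-X*np.sin(a)+h*np.cos(a)]) # relative to wing foot on hatch underside
    b=np.array([0,0,127+130*np.sin(a)])
    return Rz(yaw)@l+b+[q[0],q[1],0]
obs=np.array([w(101,90),w(144,498),w(186,80),w(232,500),w(75,290),w(458,290)])
def f(q):
    P=[pt(q,6,-26,44),pt(q,6,16,44),pt(q,-6,-26,44),pt(q,-6,16,44)]
    r=(proj("wrist4",P)-obs[:4]).ravel()
    th=np.linspace(0,6.28,200); c=proj("wrist4",[pt(q,24*np.cos(t),24*np.sin(t),15) for t in th])
    return np.r_[r,c[:,0].min()-obs[4,0],c[:,0].max()-obs[5,0]]
r=least_squares(f,[597,30,.14]); print(r.x,np.round(r.fun,2))
print("wingtop",pt(r.x,0,0,44),"flange",pt(r.x,0,0,16))
E
python3 fit4.py
```

```text
[[315.06543209 239.79191596]] (317.7432432432432, 241.52702702702703)
[5.93398306e+02 2.74024336e+01 1.00925686e-01] [-6.28 -3.22 -3.3   2.86  5.5  -1.28  4.01  3.21 -0.73  0.72]
wingtop [598.88306592  27.30150268 186.8644127 ] flange [595.39276431  27.36573148 159.08287802]
```

>>> {"fn": "step_arm", "kwargs": {
  "series": [
    [0,0,0.1,0,0,0],
    [0,0,0.2,0,0,0],
    [0.03,-0.06,0.22,0,0.04,0],
    [0.064,-0.118,0.22,0,0.08,0],
    [0.064,-0.118,0.22,0,0.08,0],
    [0.064,-0.118,0.2,0,0.08,0],
    [0.064,-0.118,0.17,0,0.08,0],
    [0.064,-0.118,0.15,0,0.08,0],
    [0.064,-0.118,0.136,0,0.08,0],
    [0.064,-0.118,0.136,0,0.08,0]
  ],
  "jaw": 0
}}

```text
clock: 5.27
position: [600.4, 28.2, 201.7]
ee_rot: [-0.653, 0.754, 0.042, -0.049]
contact_force: [-0.7, 0.4, 0.2]
gripper_width: 42.7
```

```bash
python3 snap.py 5 wrist scene;  python3 - <<'E'
from h import *
a=cv2.imread("pics/wrist5.png")
c=a[160:400,220:420]; c=np.clip(255*(c/255.)**0.45,0,255).astype(np.uint8)
cv2.imwrite("pics/w5z.png",cv2.resize(c,None,fx=2.5,fy=2.5,interpolation=2))
E
```

```text
clock 5.367
joints [ 0.297  0.43   0.017 -0.038 -1.278 -0.427]
position [601.641  28.193 203.668]
ee_rot [-0.653  0.754  0.041 -0.048]
contact_force [-0.788  0.44   0.994]
wrist_torque [ 0.023 -0.204  0.043]
gripper_width 42.949
```

View pics/wrist5.png

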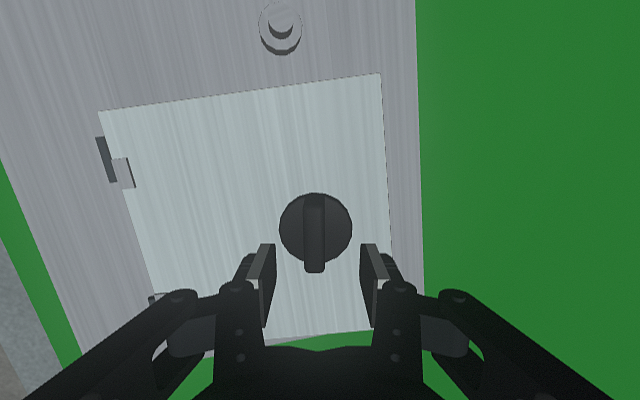

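View pics/w5z.png

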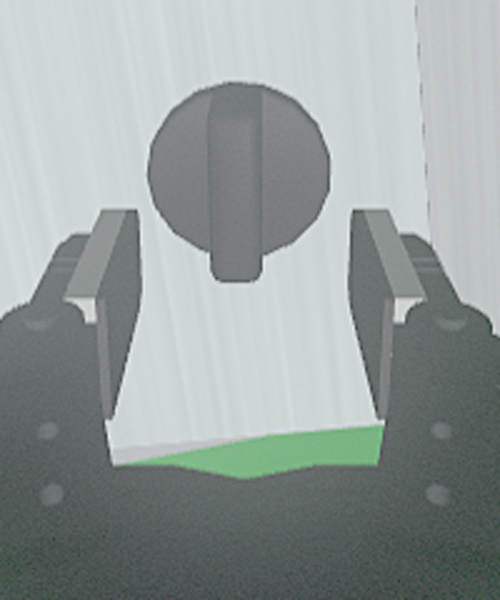

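```bash
python3 - <<'E'
from h import *
from scipy.spatial.transform import Rotation as R
w=lambda u,v:((u+.5)/2.5-.5+220,(v+.5)/2.5-.5+160)
for p in [(239,170),(148,172),(330,172),(239,82)]: print(p,np.round(atz("wrist5",w(*p),159.1),1))
for p in [(237,283),(211,278),(262,278)]: print(p,np.round(atz("wrist5",w(*p),187),1))
rot=R.from_quat([-0.653,0.754,0.041,-0.048]); t=np.array([601.641,28.193,203.668])
print(rot.as_matrix().round(3).tolist())
# pad near corner check: at w~42.9, pads edge tip toward camera
d=5
for s in (21.45,-21.45): print(proj("wrist5",t+rot.apply([11,s,-6])))
print(w(139,210),w(352,210))
tip=rot.apply([0,0,44.7])+t; print(tip)
E
```

```text
(239, 170) [596.7  27.2 159.1]
(148, 172) [619.8  23.3 159.1]
(330, 172) [573.1  32.4 159.1]
(239, 82) [593.3   4.  159.1]
(237, 283) [603.   43.6 187. ]
(211, 278) [608.7  41.  187. ]
(262, 278) [597.2  43.5 187. ]
[[-0.142, -0.982, -0.126], [-0.99, 0.143, -0.001], [0.019, 0.125, -0.992]]
[[361.50635617 246.69088926]]
[[271.73483906 246.82558798]]
(275.3, 243.7) (360.5, 243.7)
[596.00578662  28.15451605 159.32464775]
```

>>> {"fn": "step_arm", "kwargs": {
  "series": [
    [0.003,-0.002,0,0,0,0],
    [0.001,-0.002,-0.02,0,0,0],
    [-0.002,-0.002,-0.04,0,0,0],
    [-0.005,-0.002,-0.06,0,0,0],
    [-0.008,-0.002,-0.085,0,0,0],
    [-0.01,-0.002,-0.1,0,0,0],
    [-0.01,-0.002,-0.1,0,0,0],
    [-0.01,-0.002,-0.1,0,0,0]
  ]
}}

```text
clock: 6.03
position: [597.7, 27.0, 163.1]
ee_rot: [-0.653, 0.755, 0.041, -0.048]
contact_force: [-0.2, 0.1, -0.8]
gripper_width: 42.4
```

```bash
python3 snap.py 6 wrist;  python3 - <<'E'
from h import *
a=cv2.imread("pics/wrist6.png")
c=a[160:400,220:420]; c=np.clip(255*(c/255.)**0.45,0,255).astype(np.uint8)
cv2.imwrite("pics/w6z.png",cv2.resize(c,None,fx=2.5,fy=2.5,interpolation=2))
E
```

```text
clock 6.083
joints [ 0.297  0.456 -0.046 -0.039 -1.189 -0.424]
position [598.064  27.066 163.72 ]
ee_rot [-0.653  0.755  0.041 -0.048]
contact_force [ 0.135 -0.538  0.677]
wrist_torque [ 0.007 -0.236 -0.033]
gripper_width 43.17
```

View pics/w6z.png

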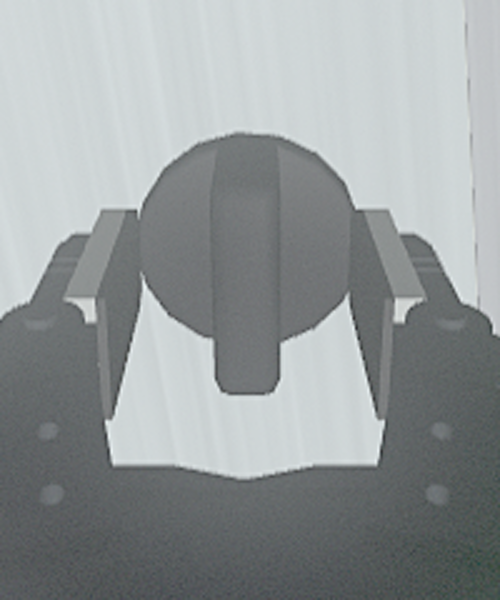

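>>> {"fn": "step_arm", "kwargs": {
  "series": [
    [0,0,0,0,0,0],
    [0,0,0,0,0,0],
    [0,0,0,0,0,0],
    [0,0,0,0,0,0],
    [0,0,0,0,0,0],
    [0,0,0,0,0,0]
  ],
  "jaw": -1
}}

```text
clock: 6.58
position: [597.2, 27.2, 163.6]
ee_rot: [-0.653, 0.755, 0.042, -0.048]
contact_force: [-2.1, 1.5, 0.8]
gripper_width: 10.6
```

```bash
python3 snap.py 7 wrist; python3 - <<'E'
from h import *
a=cv2.imread("pics/wrist7.png")
c=a[160:400,220:420]; c=np.clip(255*(c/255.)**0.45,0,255).astype(np.uint8)
cv2.imwrite("pics/w7z.png",cv2.resize(c,None,fx=2.5,fy=2.5,interpolation=2))
from bench import arm
for i in range(4): arm.get_image("top"); s=arm.read_state(); print(np.round(s["contact_force"],2),np.round(s["wrist_torque"],3),np.round(s["position"],2))
E
```

```text
clock 6.633
joints [ 0.297  0.456 -0.047 -0.04  -1.19  -0.424]
position [597.198  27.239 163.603]
ee_rot [-0.653  0.755  0.042 -0.048]
contact_force [-3.298  1.439 -0.079]
wrist_torque [ 0.469  0.788 -0.004]
gripper_width 10.663
[-3.38  1.07  1.5 ] [ 0.544  0.722 -0.058] [597.21  27.22 163.62]
[-3.51  2.43  0.88] [0.489 0.885 0.019] [597.19  27.23 163.58]
[-3.8   1.64  0.03] [ 0.653  0.958 -0.061] [597.2   27.21 163.57]
[-4.35  1.4   1.24] [ 0.625  1.055 -0.037] [597.21  27.23 163.57]
```

View pics/w7z.png

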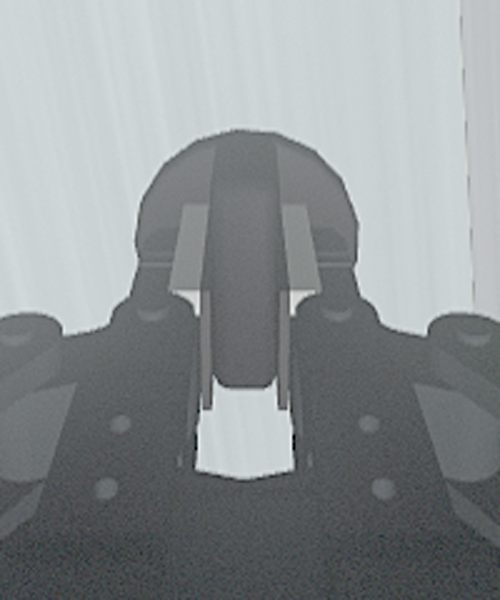

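>>> {"fn": "step_arm", "kwargs": {
  "series": [
    [-0.002,0,-0.002,0,-0.004,0],
    [-0.003,0,-0.004,0,-0.008,0],
    [-0.003,0,-0.006,0,-0.012,0],
    [-0.004,0,-0.008,0,-0.016,0],
    [-0.004,0,-0.01,0,-0.02,0],
    [-0.005,0,-0.0125,0,-0.025,0],
    [-0.005,0,-0.0125,0,-0.025,0]
  ]
}}

```text
clock: 7.42
position: [595.9, 27.2, 158.9]
ee_rot: [-0.654, 0.755, 0.028, -0.032]
contact_force: [-2.5, 3.7, 2.9]
gripper_width: 10.9
```

```bash
cat > rd.py <<'E'
from h import *
from bench import arm
F=[];M=[]
for i in range(6): arm.get_image("top"); s=arm.read_state(); F.append(s["contact_force"]);M.append(s["wrist_torque"])
print(round(s["clock"],2),"F",np.mean(F,0).round(2),"M",np.mean(M,0).round(2),"p",s["position"].round(2),"q",s["ee_rot"].round(4),s["gripper_width"].round(1), "a",round((s["position"][2]-127-20.4)/130,4))
E
python3 rd.py
```

```text
Traceback (most recent call last):
  File "rd.py", line 5, in <module>
    print(round(s["clock"],2),"F",np.mean(F,0).round(2),"M",np.mean(M,0).round(2),"p",s["position"].round(2),"q",s["ee_rot"].round(4),s["gripper_width"].round(1), "a",round((s["position"][2]-127-20.4)/130,4))
                                                                                                                                      ^^^^^^^^^^^^^^^^^^^^^^^^
AttributeError: 'float' object has no attribute 'round'
```

```bash
sed -i 's/s\["gripper_width"\].round(1)/round(s["gripper_width"],1)/' rd.py; python3 rd.py
```

```text
8.02 F [-3.54  3.7   3.91] M [ 1.05  1.27 -0.03] p [595.94  27.22 158.86] q [-0.6538  0.7554  0.0283 -0.0326] 10.7 a 0.0882
```

>>> {"fn": "step_arm", "kwargs": {
  "series": [
    [-0.0005,0,-0.002,0,-0.004,0],
    [-0.001,0,-0.004,0,-0.008,0],
    [-0.001,0,-0.004,0,-0.008,0]
  ]
}}

```text
clock: 8.27
position: [595.5, 27.2, 157.2]
ee_rot: [-0.654, 0.756, 0.024, -0.028]
contact_force: [-3.5, 4.0, 2.7]
gripper_width: 10.9
```

```bash
python3 rd.py
```

```text
8.57 F [-3.9   3.61  3.74] M [ 1.12  1.24 -0.06] p [595.54  27.22 157.24] q [-0.654   0.7556  0.0242 -0.0279] 10.7 a 0.0757
```

>>> {"fn": "step_arm", "kwargs": {
  "series": [
    [-0.0005,0,-0.002,0,-0.004,0],
    [-0.001,0,-0.004,0,-0.008,0],
    [-0.001,0,-0.004,0,-0.008,0]
  ]
}}

```text
clock: 8.82
position: [595.2, 27.2, 155.7]
ee_rot: [-0.654, 0.756, 0.02, -0.023]
contact_force: [-3.9, 3.6, 3.7]
gripper_width: 10.8
```

```bash
python3 rd.py
```

```text
9.12 F [-3.92  3.99  3.92] M [ 1.11  1.31 -0.04] p [595.2   27.22 155.72] q [-0.6541  0.7558  0.0201 -0.0231] 11.0 a 0.064
```

>>> {"fn": "step_arm", "kwargs": {
  "series": [
    [-0.0005,0,-0.002,0,-0.004,0],
    [-0.001,0,-0.004,0,-0.008,0],
    [-0.001,0,-0.004,0,-0.008,0]
  ]
}}

```text
clock: 9.37
position: [594.9, 27.2, 154.3]
ee_rot: [-0.654, 0.756, 0.016, -0.018]
contact_force: [-3.4, 3.1, 4.2]
gripper_width: 10.7
```

```bash
python3 rd.py
```

```text
9.67 F [-3.96  3.72  4.44] M [ 1.14  1.37 -0.04] p [594.87  27.23 154.29] q [-0.6543  0.7559  0.0159 -0.0183] 11.0 a 0.053
```

>>> {"fn": "step_arm", "kwargs": {
  "series": [
    [-0.0005,0,-0.002,0,-0.004,0],
    [-0.001,0,-0.004,0,-0.008,0],
    [-0.001,0,-0.004,0,-0.008,0]
  ]
}}

```text
clock: 9.92
position: [594.8, 27.2, 153.9]
ee_rot: [-0.655, 0.756, 0.011, -0.013]
contact_force: [-4.1, 4.5, 8.4]
gripper_width: 10.8
```

```bash
python3 rd.py; python3 snap.py 8 wrist
```

```text
10.22 F [-4.23  3.89  8.86] M [ 1.24  1.92 -0.02] p [594.83  27.21 153.89] q [-0.6545  0.7558  0.0113 -0.0132] 11.1 a 0.0499
clock 10.267
joints [ 0.312  0.416 -0.145 -0.012 -1.043 -0.449]
position [594.83   27.22  153.892]
ee_rot [-0.655  0.756  0.011 -0.013]
contact_force [-5.219  4.31   8.9  ]
wrist_torque [ 1.304  1.972 -0.035]
gripper_width 10.899
```

View pics/wrist8.png

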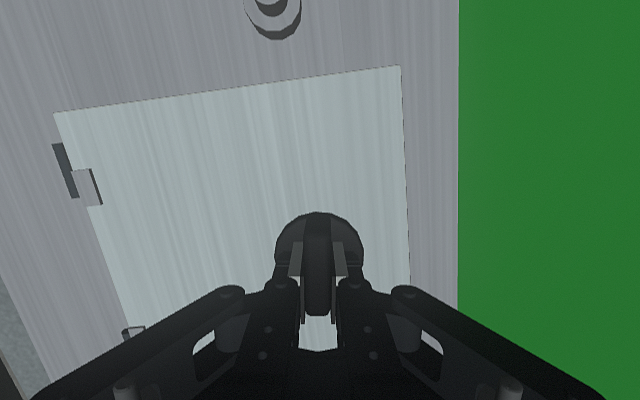

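>>> {"fn": "step_arm", "kwargs": {
  "series": [
    [-0.001,0.001,-0.001,0,0.005,0],
    [-0.002,0.002,-0.002,0,0.01,0],
    [-0.002,0.002,-0.002,0,0.01,0]
  ]
}}

```text
clock: 10.52
position: [594.8, 27.3, 153.8]
ee_rot: [-0.655, 0.756, 0.016, -0.019]
contact_force: [-4.9, 2.2, 11.8]
gripper_width: 11.1
```

```bash
python3 rd.py
```

```text
10.82 F [-4.32  1.49 10.56] M [ 0.51  1.53 -0.01] p [594.83  27.29 153.89] q [-0.6545  0.7557  0.0154 -0.0186] 11.1 a 0.05
```

>>> {"fn": "step_arm", "kwargs": {
  "series": [
    [0,0,-0.001,-0.002,0,-0.04],
    [0,0,-0.001,-0.004,0,-0.08],
    [0,0,-0.001,-0.006,0,-0.12],
    [0,0,-0.001,-0.008,0,-0.16],
    [0,0,-0.001,-0.008,0,-0.16]
  ]
}}

```text
clock: 11.23
position: [594.5, 27.3, 153.8]
ee_rot: [-0.554, 0.832, 0.013, -0.021]
contact_force: [-4.6, 3.1, 12.2]
gripper_width: 11.0
```

```bash
python3 rd.py
```

```text
11.53 F [-5.79  2.41 12.2 ] M [ 0.61  1.94 -0.07] p [594.46  27.31 153.83] q [-0.5544  0.8319  0.0133 -0.0205] 10.8 a 0.0495
```

>>> {"fn": "step_arm", "kwargs": {
  "series": [
    [-0.001,0,0,-0.002,0,-0.04],
    [-0.002,0,0,-0.004,0,-0.08],
    [-0.003,0,0,-0.006,0,-0.12],
    [-0.003,0,0,-0.008,0,-0.16],
    [-0.003,0,0,-0.01,0,-0.2],
    [-0.003,0,0,-0.012,0,-0.24],
    [-0.003,0,0,-0.012,0,-0.24]
  ]
}}

```text
clock: 12.12
position: [593.9, 27.6, 153.9]
ee_rot: [-0.388, 0.921, 0.009, -0.022]
contact_force: [-3.7, 2.3, 11.2]
gripper_width: 11.0
```

```bash
python3 rd.py; python3 snap.py 9 wrist
```

```text
12.42 F [-4.26  2.51 11.53] M [ 0.61  1.58 -0.07] p [593.94  27.57 153.86] q [-0.3886  0.9211  0.0093 -0.0216] 11.1 a 0.0497
clock 12.467
joints [ 0.311  0.42  -0.136 -0.017 -1.059 -1.075]
position [593.94   27.523 153.874]
ee_rot [-0.389  0.921  0.009 -0.022]
contact_force [-4.585  3.009 12.148]
wrist_torque [0.664 1.613 0.005]
gripper_width 10.978
```

View pics/wrist9.png

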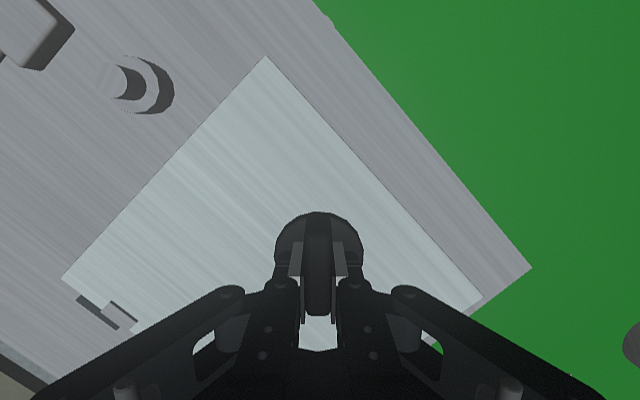

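>>> {"fn": "step_arm", "kwargs": {
  "series": [
    [-0.001,0,0,-0.002,0,-0.04],
    [-0.002,0,0,-0.004,0,-0.08],
    [-0.003,0,0,-0.006,0,-0.12],
    [-0.003,0,0,-0.008,0,-0.16],
    [-0.003,0,0,-0.01,0,-0.2],
    [-0.003,0,0,-0.01,0,-0.2]
  ]
}}

```text
clock: 12.97
position: [593.6, 27.9, 153.9]
ee_rot: [-0.239, 0.971, 0.006, -0.022]
contact_force: [-2.0, 3.5, 10.6]
gripper_width: 10.9
```

```bash
python3 rd.py
```

```text
13.27 F [-2.31  3.3  10.45] M [ 0.7   1.08 -0.1 ] p [593.58  27.86 153.91] q [-0.2396  0.9706  0.0059 -0.0216] 10.8 a 0.0501
```

>>> {"fn": "step_arm", "kwargs": {
  "series": [
    [-0.001,0.001,-0.001,-0.002,0,-0.04],
    [-0.001,0.001,-0.001,-0.004,0,-0.08],
    [-0.001,0.001,-0.001,-0.006,0,-0.12],
    [-0.001,0.001,-0.001,-0.008,0,-0.16],
    [-0.001,0.001,-0.001,-0.01,0,-0.2],
    [-0.001,0.001,-0.001,-0.012,0,-0.24],
    [-0.001,0.001,-0.001,-0.012,0,-0.24]
  ]
}}

```text
clock: 13.85
position: [593.3, 28.3, 153.9]
ee_rot: [-0.052, 0.998, 0.002, -0.022]
contact_force: [-2.3, 3.7, 11.6]
gripper_width: 11.0
```

```bash
python3 rd.py
```

```text
14.15 F [-2.14  3.4  11.76] M [ 0.76  1.18 -0.09] p [593.3   28.32 153.79] q [-0.0534  0.9983  0.0018 -0.0218] 10.9 a 0.0492
```

>>> {"fn": "step_arm", "kwargs": {
  "series": [
    [0,0.001,0,-0.001,0,-0.02],
    [0,0.001,0,-0.002,0,-0.04],
    [0,0.001,0,-0.003,0,-0.06],
    [0,0.001,0,-0.004,0,-0.08],
    [0,0.001,0,-0.005,0,-0.1],
    [0,0.001,0,-0.005,0,-0.1]
  ]
}}

```text
clock: 14.65
position: [593.2, 28.6, 153.8]
ee_rot: [0.026, 0.999, -0.0, -0.022]
contact_force: [-2.7, 2.8, 10.5]
gripper_width: 11.0
```

```bash
python3 rd.py
```

```text
14.95 F [-2.32  2.77 11.41] M [ 0.6   1.24 -0.08] p [593.25  28.56 153.8 ] q [ 0.0252  0.9994  0.     -0.0219] 11.0 a 0.0492
```

>>> {"fn": "step_arm", "kwargs": {
  "series": [
    [0,0,0,0,0,-0.01],
    [0,0,0,-0.001,0,-0.02],
    [0,0,0,-0.001,0,-0.03],
    [0,0,0,-0.001,0,-0.03]
  ]
}}

```text
clock: 15.28
position: [593.2, 28.6, 153.8]
ee_rot: [0.048, 0.999, -0.0, -0.022]
contact_force: [-2.1, 3.2, 10.8]
gripper_width: 11.0
```

```bash
python3 rd.py
```

```text
15.58 F [-2.01  3.29 11.5 ] M [0.65 1.24 0.57] p [593.25  28.62 153.8 ] q [ 4.740e-02  9.986e-01 -4.000e-04 -2.190e-02] 10.7 a 0.0492
```

>>> {"fn": "step_arm", "kwargs": {
  "series": [
    [0,0,0.002,0,0,0.01],
    [0,0,0.004,0,0,0.015],
    [0,0,0.006,0,0,0.015],
    [0,0,0.006,0,0,0.015]
  ]
}}

```text
clock: 15.92
position: [593.2, 28.6, 154.1]
ee_rot: [0.037, 0.999, -0.0, -0.022]
contact_force: [4.9, 1.0, 4.4]
gripper_width: 10.9
```

```bash
python3 rd.py
```

```text
16.22 F [5.15 1.22 3.81] M [ 0.01 -1.06  0.12] p [593.15  28.65 154.11] q [ 3.730e-02  9.991e-01 -1.000e-04 -2.220e-02] 10.8 a 0.0516
```

>>> {"fn": "step_arm", "kwargs": {
  "series": [
    [0,0,0,0,0,0],
    [0,0,0,0,0,0],
    [0,0,0,0,0,0],
    [0,0,0,0,0,0],
    [0,0,0,0,0,0]
  ],
  "jaw": 0
}}

```text
clock: 16.63
position: [590.0, 28.4, 152.5]
ee_rot: [0.038, 0.999, -0.0, -0.026]
contact_force: [0.3, -0.0, -0.2]
gripper_width: 42.9
```

```bash
python3 rd.py; python3 snap.py 10 wrist
```

```text
16.93 F [-0.08  0.02  0.04] M [-0.02 -0.12 -0.02] p [590.61  28.68 153.08] q [ 3.76e-02  9.99e-01 -2.00e-04 -2.51e-02] 42.8 a 0.0437
clock 16.983
joints [ 0.313  0.417 -0.142 -0.019 -1.058 -1.95 ]
position [590.65   28.698 153.105]
ee_rot [ 0.038  0.999 -0.    -0.025]
contact_force [-0.416 -0.603 -0.115]
wrist_torque [-0.04  -0.08  -0.026]
gripper_width 43.022
```

View pics/wrist10.png

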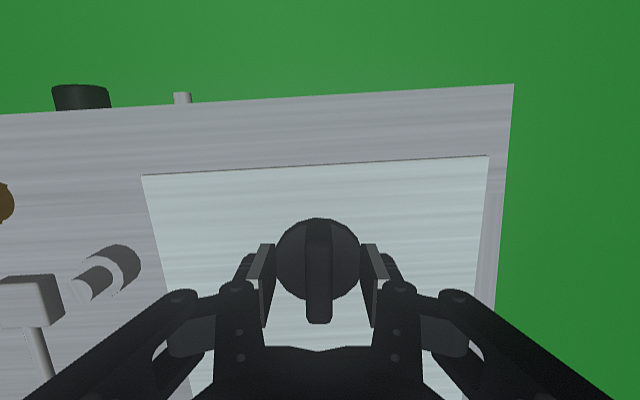

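>>> {"fn": "step_arm", "kwargs": {
  "series": [
    [0.002,0,0.03,0,0,0],
    [0.004,0,0.08,0,0,0],
    [0.007,0,0.15,0,0,0],
    [0.007,0,0.23,0,0,0],
    [0.007,0,0.33,0,0,0],
    [0,0,0.43,0,0,0],
    [-0.1,0.1,0.5,0,0,0],
    [-0.2,0.15,0.55,0,0,0],
    [-0.2,0.15,0.55,0,0,0],
    [-0.2,0.15,0.55,0,0,0],
    [-0.2,0.15,0.55,0,0,0]
  ]
}}

```text
clock: 17.9
position: [510.0, 89.3, 374.8]
ee_rot: [0.037, 0.999, 0.001, -0.023]
contact_force: [-0.2, 0.3, 0.1]
gripper_width: 42.9
```

```bash
python3 snap.py 11 wrist scene top; python3 - <<'E'
from h import *
a=cv2.imread("pics/scene11.png")[140:310,280:450]; cv2.imwrite("pics/sc11z.png",cv2.resize(a,None,fx=3.5,fy=3.5,interpolation=2))
E
```

```text
clock 18.05
joints [ 0.47   0.16   0.053 -0.024 -1.51  -2.115]
position [510.859  88.406 371.931]
ee_rot [ 0.038  0.999 -0.001 -0.026]
contact_force [-0.173  0.742 -0.69 ]
wrist_torque [ 0.003 -0.129  0.045]
gripper_width 42.584
```

View pics/sc11z.png

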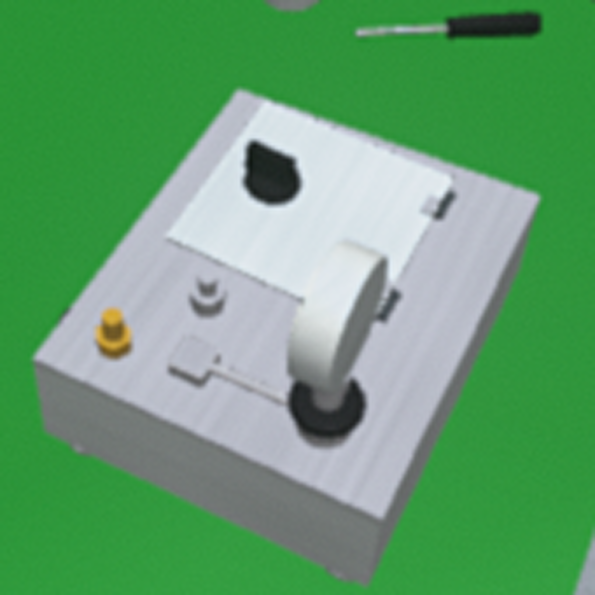

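View pics/wrist11.png

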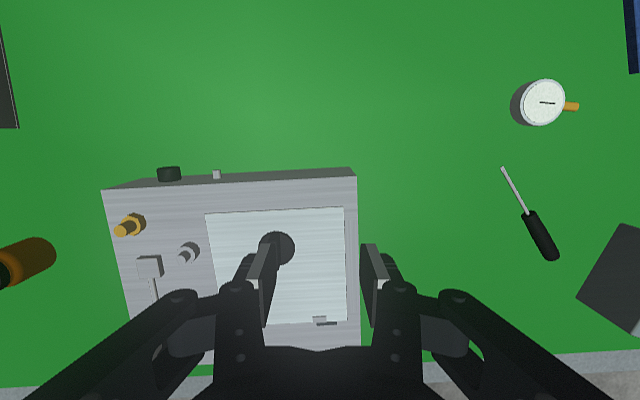

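```bash
python3 - <<'E'
from h import *
q=[647.6,-31.05,-.0184]
s=lambda p:np.round((p+.5-[280,140])*3.5-.5,0)
for a in (.03,.05,.06,.085,.13): print(a,s(proj("scene11",case2w(q,[hat(a,180,-90,4),hat(a,180,90,4)]))-[.2,.86]).tolist())
E
```

```text
0.03 [[164.0, 235.0], [264.0, 100.0]]
0.05 [[164.0, 232.0], [264.0, 97.0]]
0.06 [[165.0, 231.0], [264.0, 95.0]]
0.085 [[165.0, 227.0], [265.0, 92.0]]
0.13 [[166.0, 221.0], [266.0, 85.0]]
```

```bash
python3 -c "
from bench import arm
print(arm.job_done())"
```

```text
the job is handed in; nothing more can be done
None
```

The hatch is latched down, and I handed the job in at about 18 s of the 61 s allowed.

- **Closing:** I pushed the hatch down with closed fingertips until the seal resisted at about 2.7 N. Then I gripped the wing knob and pressed. The buffers stopped the hatch at about 0.05 rad.
- **Turning:** I held it there with about 11–12 N and turned the knob clockwise. The torque stayed near 0.1 N m, with no sign of a jam, until it jumped to about 0.57 N m at the stop. The tool angle there gave about 1.62–1.65 rad for the knob. I then eased off the pressure, opened the jaws and backed away.
- **Last checks:** After release the arm read about zero force and stood clear of everything. In the scene picture the wing points to the free edge. The two free-edge corners fit a hatch angle of about 0.02–0.05 rad, clearly lower than the 0.13 rad of a hatch lying free on the seal. Of the bystanders, I compared the two adaptors, the fixed gauge and the screwdriver's near end with the first picture, and they had not moved. I did not compare the rest in detail.
- **Disagreements:** My camera estimates of the knob position differed by up to about 2 mm. The arm's compliance took this up, with sideways forces of at most about 6 N.

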